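# Draw out the catch tray

### The arm

A 6-joint arm with a two-finger parallel gripper is mounted at the origin on the work surface. World frame = base frame: x ahead of the robot, y to its left, z up, the work surface at z = 0. Lengths are in mm, angles in rad, forces in N, time in s.
With the tool pointing down it reaches from about 275 to 825 mm from the base axis. Payload 4.9 kg.
Tool frame: the origin (TCP) lies at the very end of the fingers, on their centre line; the grasp point (between the pads) lies 19 mm behind it; z points along the fingers, y is the line along which they close (so a half turn about z gives the same grasp; the last joint's range is limited). The gripper opens to 85 mm and grips with 20 to 120 N. Pads are 22 mm wide; open, the fingers measure 114 mm over their backs; the gripper's body (76 mm by 85 mm) begins 54 mm behind the grasp point. The pads swing forward as they close: fully open they stand 13 mm farther back than shut.
Start: joints at [1.076, 0.326, -0.193, 1.052, 0, 1.437], TCP at [194.158, 514.608, 231.281] pointing down, gripper open.
Joint ranges: [-2.65, 2.65], [-0.97, 1.79], [-1.3, 1.35], [-1.93, 2.1], [-1.47, 1.37], [-3.14, 3.14]. Speed limits (rad/s): [2.57, 2.57, 3.14, 3.14, 3.14, 3.14].

### API

Orientations are given as [roll, pitch, yaw] about the fixed x, y, z axes, in that order (R = Rz(yaw) Ry(pitch) Rx(roll)).
In Python, from bench import bot, solve_ik, imaging gives the robot as it stands. Calls block until the motion is done:
- bot.move_ptp(position, orientation): joint-space move of the TCP to a pose.
- bot.movel(position, rot=None, max_speed=150, threshold=None): straight line of the TCP; rot=None keeps the orientation; max_speed is the mean speed in mm/s. With threshold (N) it stops when the force on the tool has changed by that much, and returns True; else False.
- bot.move_j(angles): joint-space move.
- bot.grip(opening, effort=None): opening from 0.0 (shut) to 1.0 (fully open); effort is the grip in N (None keeps the last); returns when the fingers have stopped.
- bot.dwell(seconds).
- solve_ik(position, orientation): joint angles nearest the present ones, or None.
- bot.get_state(): the state.
- imaging.capture(name): name is "scene" or "top" or "wrist"; returns the picture (480x640x3 uint8, blue, green, red); there is no depth.
- imaging.camera_model(name): a dict with "K" (3x3 intrinsics, pixels), "position" and "rotation" of the camera in the world. Camera axes: x right, y up, looking along -z (the intrinsics and any distortion apply to the point x, -y, -z); pixel columns grow to the right and rows downward; lengths in mm; the calibration is good to about 2 mm. A picture is of the moment at which its call begins: read the wrist's pose just before it. camera_model takes no time and is no camera call; for the wrist camera it gives the pose at the moment of the call.
A pose or a line that the arm cannot do raises bot.IKError and nothing moves.
- bot.sign_off(): hands the job in; it is judged then, once.
The state is a dict: "t": time; "qpos": joint angles; "joint_velocities": joint speeds; "effort": joint torques, N m; "tcp_pos": TCP position; "orientation": TCP orientation; "contact_force": force on the tool from outside, world axes, zero at the start; "wrist_torque": the same for the moment, N m; "opening": opening from 0.0 (shut) to 1.0 (fully open); "gripper_force": force on a finger pad.
Only numpy, scipy, OpenCV 4.12 (cv2) and the standard library are available. Lean on these libraries where they do the work, as an engineer would, in place of code of your own. Each camera call takes 0.05 s, during which the arm holds its last target. There are 200 camera calls.

### The job

Get the jeweller's bench ready for filing. First push the stone tray, which was left standing open, fully home into its housing so that no filings fall on the stones; then hook a fingertip behind the upright front lip of the empty catch tray and draw it out towards you to its stop. Do not pinch the catch tray's lip or press on its outer face, and leave the jar, steel block, ring mandrel and hammer where they stand.

Things in the scene. Friction and masses are not known exactly. Their poses are not given: they have to be found in the camera images.
- catch_housing: Low wooden housing of the catch tray, fixed on a 10 mm plank: 160 mm wide, 200 mm deep, 58 mm high (flat roof 68 mm above the table). Origin: middle of its front face at its underside, 10 mm above the table; x points into the housing (away from the robot), y along its front, z up. Stands left or right of the stone housing; yaw up to 0.35 rad
- catch_tray (a joint): How far the catch tray is drawn out along its housing's -x, 0 to 0.10 m: 0 fully in, 0.10 its stop; starts 0 to 0.025. Slides stiffly (2 N of friction plus 6 N per m/s), stays where left, cannot be lifted. A dark facing 6 mm thick, top 49 mm above the table, covers the lip's outer (robot-side) face, whose front is 14 mm from the lip's inner face; the facing is not to be pressed
- catch_lip (a point): Top middle of the inner (housing-side) face of the catch tray's front lip, 55 mm above the table; axes as the housing's. The tray: an empty trough 130 mm wide inside, 140 outside, floor 19 mm and side walls 49 mm above the table. The lip: upright board 8 mm thick across the front; fully in, its inner face is 55 mm in front of the housing, an open gap for a fingertip from above
- stones_housing: The same kind of wooden housing for the stone tray: 128 mm wide, 200 mm deep, 58 mm high, fixed on the same plank, its centre about 180 mm beside the catch tray's. Origin and axes as for the catch housing
- stones_tray (a joint): How far the stone tray stands out of its housing along the housing's -x, 0 fully home, 0.10 at most; it starts 0.045 to 0.09. Same stiff slide as the catch tray
- stones_front (a point): Centre of the stone tray's outer front face, 33 mm above the table. The tray is a light wood slab 108 mm wide and 36 mm thick (top 51 mm above the table) with rows of small stones set on a dark pad; no lip. Fully home, this face stands 10 mm in front of the housing's front face. Axes as the housing's
- jar: Bystander: small glass jar with a steel cap, 48 mm across, 65 mm high, loose near the middle of the catch housing's roof, its centre 85 to 120 mm behind the front face. Origin: centre of its underside
- bench_block: Bystander: square steel block 60 x 60 x 20 mm, loose near the middle of the stone housing's roof, its centre 85 to 120 mm behind the front face. Origin: centre of its underside
- ring_mandrel: Bystander: tapered aluminium post 120 mm high on a round foot 60 mm across, loose on the table about 245 mm to the left of the plank's middle line. Origin: centre of its underside
- hammer: Bystander: hammer 200 mm long lying on the table about 268 mm to the right of the plank's middle line. Origin: centre of its underside

How it is judged:
By the outcome, as a careful person would: the job done as asked, in the order asked, and still so for the second after the job is handed in, with the robot touching nothing.
It also fails if it takes over 43 s, if anything falls off the work surface, if the arm or the gripper's body presses on something with over 40 N, if the wrist force passes 120 N, or if a joint passes its speed limit or range.

## Working session

There is one attempt and no reset: what is moved stays moved. The work goes in short steps, each a Python script; the robot and the scene stay as the last script left them, time stands still between calls to the robot, and variables do not carry over. Pictures are saved under pics/ and viewed, at most 10 in all, crops included, and the job is handed in when it is done.

```bash
mkdir -p pics
python3 - <<'E'
from bench import bot, solve_ik, imaging
import cv2
for n in ("top","scene"):
    cv2.imwrite(f"pics/{n}0.png",imaging.capture(n))
    m=imaging.camera_model(n);print(m)
E
```

```text
{'K': array([[503.15142169,   0.        , 315.16632867],
       [  0.        , 503.15142169, 239.73179304],
       [  0.        ,   0.        ,   1.        ]]), 'position': array([ 500.29205636,   26.37558442, 1076.46467849]), 'rotation': array([ 0.12498416,  0.0130349 , -1.54626558])}
{'K': array([[579.18447524,   0.        , 313.95745468],
       [  0.        , 579.18447524, 241.20030687],
       [  0.        ,   0.        ,   1.        ]]), 'position': array([1104.86368582, -208.82288897,  890.5939186 ]), 'rotation': array([ 0.59029646, -0.00391769,  1.12872242])}
```

View pics/top0.png

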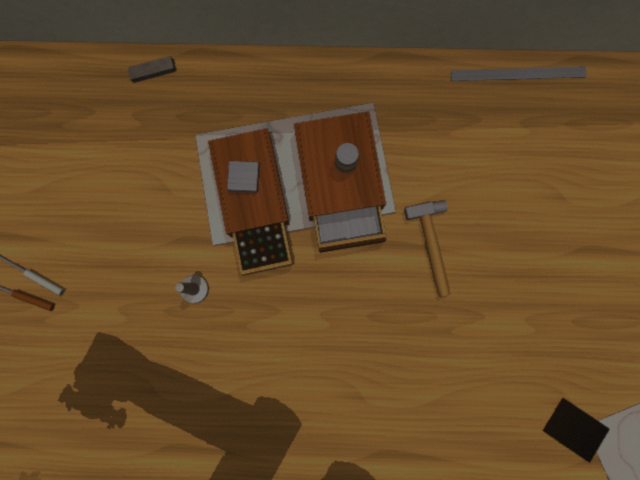

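View pics/scene0.png

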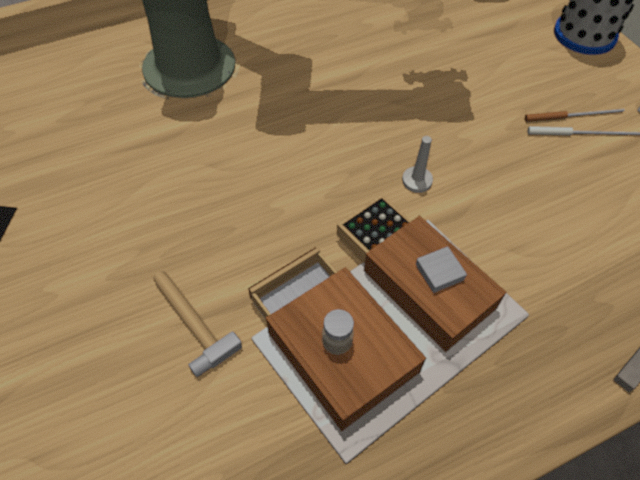

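Both housings are visible. The stone housing is on the left with its tray out (front about (265,270) in top). The catch housing is on the right with its lip at about (350,243). I'll enlarge both to pick corners.

Run:
```python
import cv2
a=cv2.imread("pics/top0.png")[95:285,190:400]
b=cv2.imread("pics/scene0.png")[185:435,240:520]
def s(im,x0,y0,f,n):
    im=cv2.convertScaleAbs(cv2.resize(im,None,fx=f,fy=f,interpolation=cv2.INTER_CUBIC),alpha=1.7)
    for k in range(0,im.shape[1],int(20*f)):cv2.putText(im,str(x0+int(k/f)),(k,10),0,.35,(255,255,255));cv2.line(im,(k,0),(k,5),(0,255,255))
    for k in range(0,im.shape[0],int(20*f)):cv2.putText(im,str(y0+int(k/f)),(0,k+4),0,.35,(255,255,255))
    print(im.shape);cv2.imwrite(n,im)
s(a,190,95,3,"pics/topc.png"); s(b,240,185,2.4,"pics/scenec.png")
```

```text
(570, 630, 3)
(600, 672, 3)
```

View pics/topc.png

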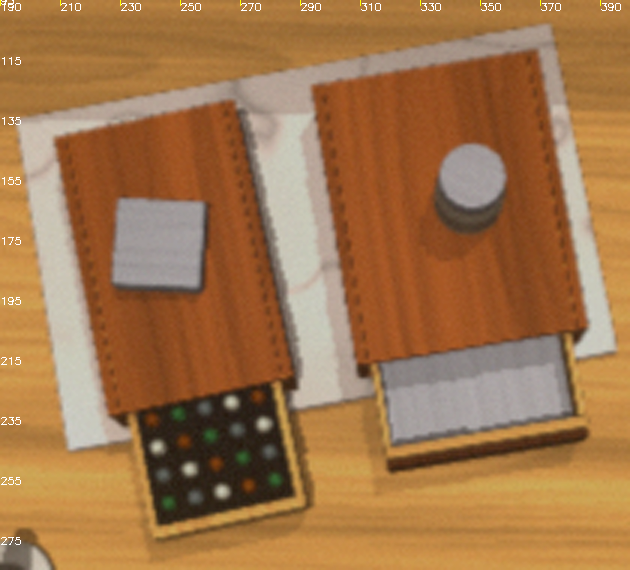

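View pics/scenec.png

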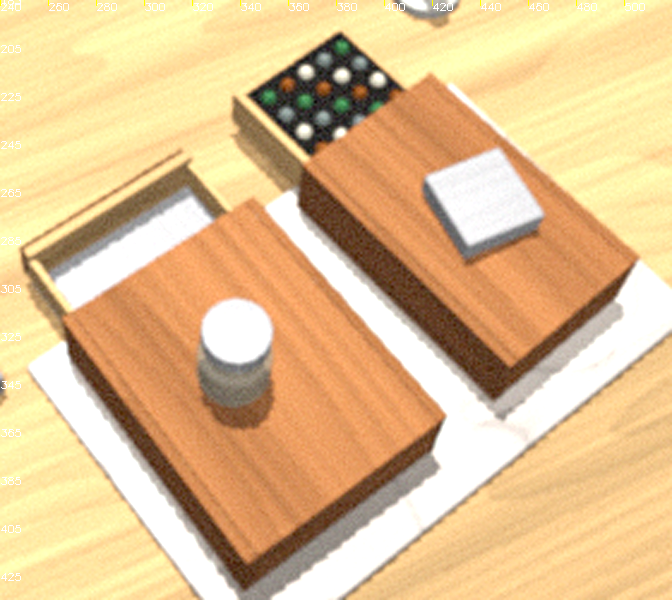

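Top view: the catch roof corners are (294,124), (369,112), (385,204) and (309,217), with the lip's outer edge running (319,248) to (385,238). The stone roof corners are (209,141), (268,128), (287,220) and (227,233), with the tray front running (241,273) to (291,262). The scene picture shows the same features. Next I'll fit the poses from both cameras.

```bash
cat > fit.py <<'E'
import numpy as np
from bench import imaging
from scipy.optimize import least_squares
from scipy.spatial.transform import Rotation as R
cams={n:imaging.camera_model(n) for n in("top","scene")}
def proj(P,n,mode):
    m=cams[n];r=R.from_rotvec(m["rotation"]) if mode=="rv" else R.from_euler("xyz",m["rotation"])
    p=r.inv().apply(np.atleast_2d(P)-m["position"])*[1,-1,-1]
    q=p@m["K"].T;return q[:,:2]/q[:,2:]
def off(a,o,f): return np.array(a)/f+o
T=lambda a:off(a,[190,95],3)
S=lambda a:off(a,[240,185],2.4)
# corner order: BL BR FR FL, then tray/lip L,R
obs={"catch":(160,T([(313,86),(538,51),(584,328),(357,365),(388,460),(586,428)]),S([(443,417),(245,563),(67,317),(250,200),(190,163),(24,258)])),
"stones":(128,T([(56,138),(234,100),(292,376),(110,413),(153,533),(303,502)]),S([(637,260),(513,368),(302,160),(432,75),(341,34),(235,98)]))}
def pts(name,w,p,n):
    x,y,a,d=p
    L=[(200,w/2,68),(200,-w/2,68),(0,-w/2,68),(0,w/2,68)]
    if name=="catch": e=-55-d-(8 if n=="top" else 0);L+=[(e,70,55),(e,-70,55)]
    else: L+=[(-10-d,54,51),(-10-d,-54,51)]
    L=np.array(L,float);c,s=np.cos(a),np.sin(a)
    return np.c_[x+c*L[:,0]-s*L[:,1],y+s*L[:,0]+c*L[:,1],L[:,2]]
if __name__=="__main__":
  for mode in("rpy","rv"):
    for k,(w,t,s) in obs.items():
      f=lambda p:np.r_[(proj(pts(k,w,p,"top"),"top",mode)-t).ravel(),(proj(pts(k,w,p,"scene"),"scene",mode)-s).ravel()]
      r=least_squares(f,[550,0,.1,30],x_scale=[100,100,.1,10],loss="soft_l1")
      print(mode,k,r.x.round(3),r.cost);print(f(r.x).reshape(2,-1,2).round(1).tolist())
E
python3 fit.py
```

```text
rpy catch [ 6.88877e+02 -2.31890e+01  1.86000e-01  2.32400e+00] 14.34402836016351
[[[-0.2, -0.7], [0.6, -1.3], [2.4, -0.5], [0.4, -0.2], [0.2, -0.5], [1.8, -0.8]], [[1.3, -1.3], [-0.4, 0.2], [-3.7, -0.6], [0.7, -2.7], [0.3, -3.5], [0.7, -1.2]]]
rpy stones [6.51293e+02 1.60678e+02 2.37000e-01 7.28060e+01] 11.678753124805525
[[[-0.4, -1.1], [0.5, -1.3], [0.8, -0.6], [-0.2, 0.3], [-0.5, -0.3], [1.2, -1.1]], [[1.6, -1.1], [-1.7, -0.2], [-0.4, 1.1], [-0.4, -1.7], [0.5, -4.6], [-0.0, -1.4]]]
rv catch [ 8.89147e+02  1.54225e+02  2.30000e-01 -1.22070e+01] 1090.7206014705173
[[[-49.1, -118.3], [-50.2, -125.1], [-45.9, -127.0], [-45.5, -121.5], [-45.4, -129.0], [-45.9, -133.5]], [[-14.9, -0.4], [-2.5, 2.3], [-11.7, -2.3], [-13.5, -5.8], [-11.2, -3.7], [-7.2, 0.2]]]
rv stones [8.10771e+02 2.48949e+02 3.12000e-01 4.84360e+01] 1076.4767787954897
[[[-8.2, -96.4], [-10.3, -102.7], [-3.4, -106.2], [-1.3, -99.8], [-1.6, -113.0], [-2.7, -118.1]], [[-77.7, -0.4], [-71.5, 1.4], [-68.6, -2.0], [-73.0, -6.3], [-64.5, -5.0], [-62.8, 0.1]]]
```

Run:
```python
from bench import bot, imaging
import cv2,numpy as np
s=bot.get_state();print(s["t"],s["orientation"],s["contact_force"])
bot.grip(0.0)
import math
for yaw in (0.2-math.pi/1,0.2):
    try:
        bot.move_ptp([520,70,330],[math.pi,0,yaw]);break
    except bot.IKError as e: print(e)
s=bot.get_state();print(yaw,s["t"],s["qpos"],s["tcp_pos"])
m=imaging.camera_model("wrist");print(m)
im=imaging.capture("wrist");cv2.imwrite("pics/w0.png",im)
```

```text
0.1 [-3.14012402e+00 -1.87043155e-04  2.78081105e+00] [-0.33412185  0.07983259  0.58374767]
-2.941592653589793 2.8833 [-5.82385760e-03  2.32766335e-01 -6.84626519e-02  1.26988518e+00
  2.41748159e-04 -2.06737925e-01] [519.80026426  70.64736722 329.85648877]
{'K': array([[368.05933028,   0.        , 325.63646325],
       [  0.        , 368.05933028, 239.96244741],
       [  0.        ,   0.        ,   1.        ]]), 'position': array([443.0330682 ,  55.10535127, 471.72424871]), 'rotation': array([-3.09199442e-01, -5.99648092e-04,  1.77003022e+00])}
```

View pics/w0.png

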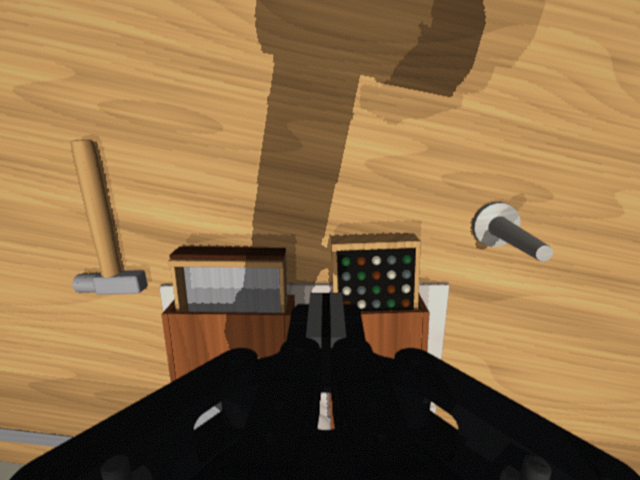

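The wrist view shows both fronts beside the fingers, with the catch lip at about (230,255) and the stone tray front at about (375,243). I'll enlarge it for precise picks.

Run:
```python
import cv2
im=cv2.imread("pics/w0.png")[225:325,155:435]
f=2.85
im=cv2.resize(im,(784,280),interpolation=cv2.INTER_CUBIC)
im=cv2.convertScaleAbs(im,alpha=1.5)
cv2.imwrite("pics/wc.png",im)
```

```text
(no output)
```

View pics/wc.png

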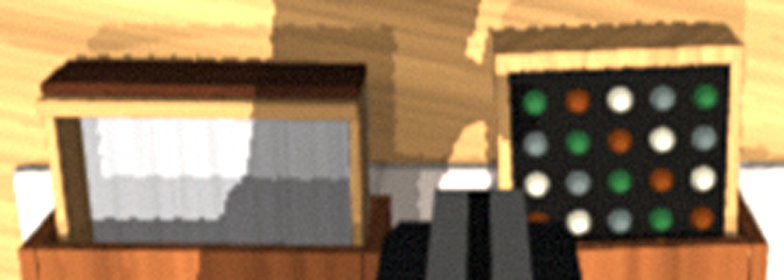

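```bash
cat > fit2.py <<'E'
import numpy as np
from fit import *
cams["wrist"]=dict(K=np.array([[368.059,0,325.636],[0,368.059,239.962],[0,0,1]]),position=np.array([443.0331,55.1054,471.7242]),rotation=np.array([-.3091994,-.00059965,1.770030]))
W=lambda a:off(a,[155,225],2.8)
wo={"catch":([2,3,4,5],W([(22,248),(390,240),(366,95),(40,98)])),"stones":([3,4,5],W([(767,243),(742,46),(497,70)]))}
for k,(w,t,s) in obs.items():
  ix,o=wo[k]
  f=lambda p:np.r_[(proj(pts(k,w,p,"top"),"top","rpy")-t).ravel(),(proj(pts(k,w,p,"scene"),"scene","rpy")-s).ravel(),2*(proj(pts(k,w,p,"top")[ix],"wrist","rpy")-o).ravel()]
  r=least_squares(f,[650,50,.2,30],x_scale=[100,100,.1,10],loss="soft_l1")
  p=pts(k,w,r.x,"top");print(k,r.x.round(3),r.cost,"front mid",p[4:].mean(0).round(1));print(f(r.x).reshape(-1,2).round(1).tolist())
E
python3 fit2.py
```

```text
catch [ 6.87675e+02 -1.86040e+01  1.78000e-01  2.91000e+00] 47.51995519308694 front mid [622.8 -30.3  55. ]
[[-1.7, -0.6], [-0.8, -0.6], [0.2, 0.3], [-1.9, -0.0], [-2.3, 0.1], [-0.6, 0.3], [3.0, -2.3], [1.0, -1.6], [-1.5, -2.6], [3.0, -4.0], [2.6, -5.2], [2.9, -3.5], [-1.3, -0.6], [-3.7, 9.9], [-2.0, 5.6], [-0.9, -1.1]]
stones [6.50443e+02 1.61455e+02 2.38000e-01 7.24140e+01] 24.69100197002977 front mid [570.3 142.   51. ]
[[-0.9, -0.7], [0.1, -0.9], [0.4, -0.2], [-0.6, 0.8], [-0.9, -0.1], [0.8, -0.9], [1.7, -1.8], [-1.5, -0.9], [-0.2, 0.6], [-0.3, -2.2], [0.7, -4.9], [0.3, -1.7], [0.0, 0.4], [0.1, 5.8], [-4.1, -4.8]]
```

```bash
cat > h.py <<'E'
from bench import bot, imaging
import numpy as np, math, cv2
F={"stones":(650.5,161.3,.242),"catch":(688,-20,.185)}
def P(k,lx,z,ly=0):
    x,y,a=F[k];return [x+math.cos(a)*lx-math.sin(a)*ly,y+math.sin(a)*lx+math.cos(a)*ly,z]
def O(k): return [math.pi,0,F[k][2]-math.pi]
def loc(k):
    s=bot.get_state();x,y,a=F[k];d=s["tcp_pos"]-[x,y,0]
    print(k,"lx %.1f ly %.1f z %.1f t %.2f"%(math.cos(a)*d[0]+math.sin(a)*d[1],-math.sin(a)*d[0]+math.cos(a)*d[1],d[2],s["t"]),s["contact_force"].round(1))
E
python3 - <<'E'
from h import *
k="stones"
bot.move_ptp(P(k,-125,180),O(k)); bot.movel(P(k,-125,26)); loc(k)
print(bot.movel(P(k,-95,26),max_speed=60,threshold=15)); loc(k)
print(bot.movel(P(k,-2,26),max_speed=40,threshold=15)); loc(k)
bot.dwell(.2);loc(k)
cv2.imwrite("pics/t1.png",imaging.capture("top")[95:285,150:430])
E
```

```text
stones lx -124.1 ly -0.2 z 27.0 t 4.80 [0.4 0.2 0.3]
False
stones lx -95.0 ly 0.1 z 25.9 t 5.45 [-0.9 -0.6 -0. ]
True
stones lx -21.5 ly -0.1 z 25.1 t 7.13 [ 1.3 -0.7 -0.1]
stones lx -22.5 ly -0.2 z 24.6 t 7.33 [ 0.8 -1.1 -0.7]
```

Run:
```python
from h import *
k="stones"
print(bot.movel(P(k,-8,26),max_speed=25,threshold=25)); loc(k)
bot.movel(P(k,-60,26)); bot.movel(P(k,-60,180)); loc(k)
a=imaging.capture("top")[95:285,190:400]
cv2.imwrite("pics/t2.png",cv2.convertScaleAbs(cv2.resize(a,None,fx=3,fy=3,interpolation=cv2.INTER_CUBIC),alpha=1.7))
```

```text
True
stones lx -21.8 ly -0.1 z 24.1 t 7.80 [ 0.7 -0.1 -0. ]
stones lx -60.6 ly 0.1 z 179.0 t 9.38 [ 0.4  0.2 -0.4]
```

View pics/t2.png

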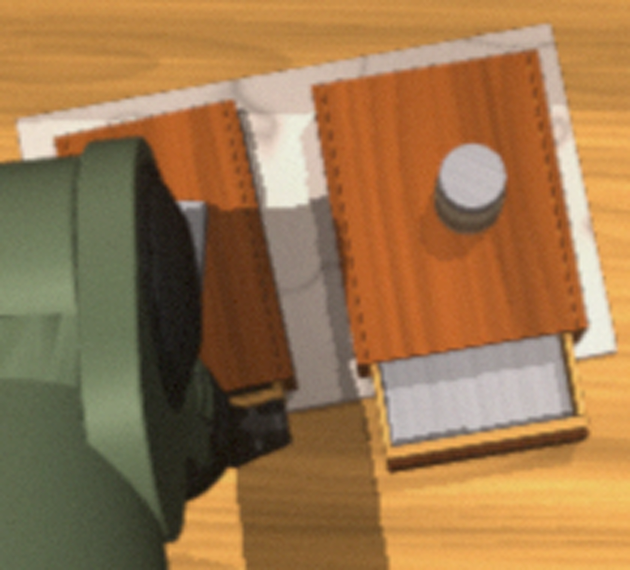

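The stone tray is home: a second push at 25 N met the stop at the same place. In the picture its front sits just ahead of the housing at about (260,395). The catch trough is clear, so I'll hook it next.

Run:
```python
from h import *
k="catch"
bot.move_ptp(P(k,-29,190),O(k)); loc(k)
print(bot.movel(P(k,-29,80))); loc(k)
print(bot.movel(P(k,-29,32),max_speed=60,threshold=6)); loc(k)
print(bot.movel(P(k,-160,32),max_speed=45,threshold=15)); loc(k)
```

```text
catch lx -29.5 ly 1.1 z 189.4 t 10.19 [0.5 0.2 0.3]
False
catch lx -28.2 ly 0.4 z 81.0 t 11.07 [-0.9 -0.1  0.1]
False
catch lx -28.7 ly -0.1 z 32.3 t 12.03 [-0.3  0.6 -0.3]
True
catch lx -143.2 ly -0.1 z 32.3 t 14.28 [0.8 0.9 1.4]
```

Run:
```python
from h import *
k="catch"
print(bot.movel(P(k,-156,32),max_speed=25,threshold=22)); loc(k)
bot.movel(P(k,-132,32),max_speed=60); bot.movel(P(k,-132,200)); loc(k)
bot.move_ptp([300,-330,300],O(k)); loc(k)
a=imaging.capture("top")[90:310,170:460]
cv2.imwrite("pics/t3.png",cv2.convertScaleAbs(cv2.resize(a,None,fx=2.7,fy=2.7,interpolation=cv2.INTER_CUBIC),alpha=1.7))
```

```text
True
catch lx -142.9 ly -0.2 z 32.4 t 14.62 [1.5 0.6 0.4]
catch lx -132.6 ly 0.3 z 199.1 t 16.21 [-0.3  0.3  1.1]
catch lx -437.9 ly -233.0 z 299.7 t 17.68 [-0.1  0.7 -0.7]
```

View pics/t3.png

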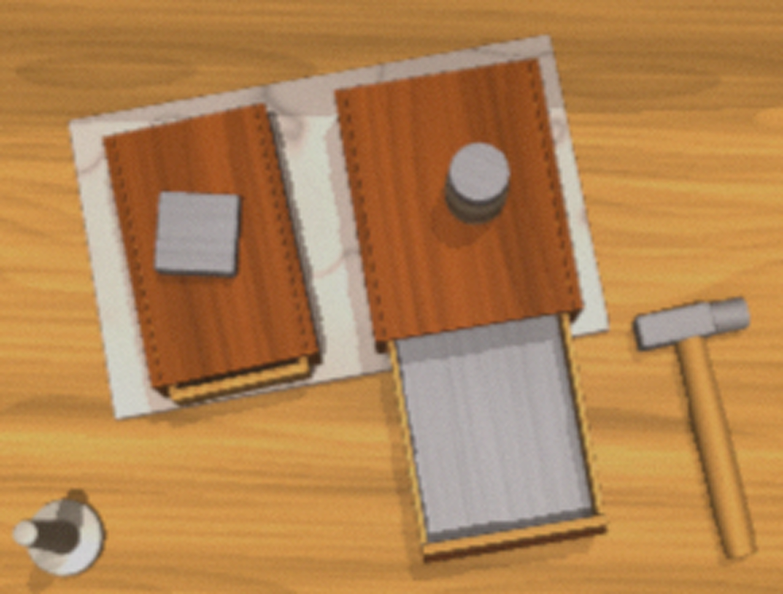

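In this crop the stone tray front sits just ahead of its housing at about (240,380). The catch tray is fully out, with its lip at about (515,537), and the jar, block, mandrel and hammer have not moved.

```bash
python3 -c "
from bench import bot
print(bot.sign_off())"
```

```text
the job is handed in; nothing more can be done
None
```

The stone tray is pushed fully home and the catch tray is then drawn out to its stop by a fingertip behind its lip; the jar, block, mandrel and hammer look unmoved in the final picture, and I handed the job in at about 18 s.

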